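# Load the scent carousel and click it to the outlet

## Task

Put the loose aluminium scent canister upright into the empty pocket at the diffuser's loading bay and press it gently, fully home past its spring clip. Then turn the carousel by its centre knob one click clockwise (seen from above), so that this canister stands at the fan tower's outlet, let go, and leave the other things on the console where they are.

Things in the scene. Friction and masses are not known exactly. Their poses are not given: they have to be found in the camera images.
- canister: the loose plain aluminium canister standing on the console: a cylinder 34 mm in diameter, 72 mm tall, 0.06 to 0.13 kg, with a nearly sharp foot (0.6 mm bevel) and a knurled twist cap of the same diameter as its top 20 mm. Origin: centre of its underside, z up along its axis. Five more like it are already clipped in the carousel, as parts of it.
- diffuser: scent diffuser, fixed on the console: white round housing 220 mm across with a ledge at its front, a flat round grey six-pocket carousel (224 mm) on top, and a white fan tower 128 mm tall at one side. Origin: on the carousel's vertical axis, at console height; its -x points to the front ledge, z up. The carousel's flat top (deck) is 68 mm above the console.
- click (a point): on the carousel's axis, 20 mm above the console: the sprung roller that stops the carousel at each click, 60 degrees apart. At a click the carousel has about 9 degrees of free play either way, in which it rests anywhere (also at the start). Leaving it takes about 0.2 to 0.3 N m; half way to the next click the roller begins to draw it on. Axes as the diffuser's.
- loading_bay (a point): middle of the loading bay at deck height, 80 mm from the axis towards the front ledge: a fixed point of the housing, NOT of the pocket. The one empty pocket is here, but by the play its centre stands up to 13 mm to either side along the 80 mm circle about the axis; it is not measured: find it by feel or sight. A canister dragged along the deck may drag the carousel through its play.
- pocket_floor (a point): 80 mm from the axis below loading_bay, at the height of the pocket's flat floor (42 mm above the console, 26 mm below the deck): where the canister's underside stands when fully home; fixed to the housing too. The pocket is a round hole 36 mm in diameter with a sharp rim. The canister then stands 46 mm proud of the deck, as the five others do.
- spring_clip (a point): hub side of the loading bay, 8 mm below the deck (fixed to the housing): here a leaf spring in the pocket, from about 4 mm below the deck on, presses on the canister. Pushing it down takes about 5 to 15 N; it does not sink by its own weight. At the floor the force rises steeply; more than 35 N between canister and carousel is too rough.
- outlet (a point): middle of the outlet station at deck height, before the fan tower's grille: on the 80 mm circle, 60 degrees clockwise (seen from above) from loading_bay. A fixed point of the housing. Settled in the next click the canister stands within 15 mm of it.
- hub (a point): the carousel's axis at deck height, fixed to the housing, axes as the diffuser's. The knob stands here and turns with the carousel: a round skirt 72 mm across, 10 mm high, and on it an upright grip bar 24 mm thick and 56 mm long, its top 46 mm above the deck. Its thickness lies along the line from the axis to the middle of the empty pocket, its length square to that.
- bike_light: bystander: teal plastic bike light, about 50 x 64 x 37 mm; leave alone
- tin: bystander: low wide aluminium tin, 72 mm in diameter and 55 mm tall; leave alone
- key_tray: bystander: beech key tray, 105 x 160 x 20 mm, with the two keys in it; leave alone
- key_round: bystander: steel key with a ring bow, lying in the tray; leave alone
- key_square: bystander: steel key with a square bow, lying in the tray; leave alone
- bowl: bystander: cream ceramic bowl, 130 mm in diameter, 55 mm tall; leave alone
- clothes_peg: bystander: stainless clothes peg, 72 x 12 x 17 mm, lying flat; leave alone
Things that resemble listed ones, but are neither listed nor needed, are in the scene too. Leave any pink or purple look-alike of the canister alone.

How it is judged (in metres and radians):
On the way, in this order (a step that is already met when the one before it is completed fails the run):
1. the canister stands upright in the pocket at the loading bay, its underside within 2 mm of the pocket floor, let go (horizontal distance between canister and loading_bay below 0.02 m and z of canister in the frame of diffuser below 0.044 m and angle between canister's own z axis and vertical below 0.1 rad and contact force between the fingers and canister below 0.1 N), for 0.2 s.
2. the carousel is turned by the knob: the fingers hold the knob while the seated canister is more than 25 mm away from the loading bay (contact force between the fingers and carousel_c0 above 1 N and horizontal distance between canister and loading_bay above 0.025 m and z of canister in the frame of diffuser below 0.045 m), for 0.05 s.
3. the canister stands at the outlet (horizontal distance between canister and outlet below 0.016 m), for 0.1 s.
At the end, for the whole second after the job is handed in: The canister stands upright (within 0.1 rad) in the carousel at rest, its underside within 2 mm of the pocket floor (42 mm above the console), its axis within 16 mm of the outlet point horizontally (the carousel settled in the next click), and is released (horizontal distance between canister and outlet below 0.016 m and z of canister in the frame of diffuser between 0.039 and 0.044 m and angle between canister's own z axis and vertical below 0.1 rad and linear speed of canister below 0.01 m/s); the robot touches nothing.
It fails at once if the canister is forced: more than 35 N between canister and diffuser or carousel (contact force between canister and diffuser above 35 N).
It fails at once if the carousel is turned the wrong way or beyond the next click with the canister in it (z of canister in the frame of diffuser below 0.05 m and horizontal distance between canister and diffuser below 0.11 m and (x of canister in the frame of diffuser above -0.005 m or y of canister in the frame of diffuser below -0.035 m)).
It fails at once if a bystander is shifted by more than 30 mm (distance of any of bike_light, tin, key_tray, key_round, key_square, bowl, clothes_peg from where it was at the start of the episode above 0.03 m).
It also fails if it takes over 70 s, if anything falls off the work surface, if the arm or the gripper's body presses on something with over 40 N, if the wrist force passes 120 N, or if a joint passes its speed limit or range.

## Robot

A 7-joint arm with a two-finger parallel gripper is mounted at the origin on the work surface. World frame = base frame: x ahead of the robot, y to its left, z up, the work surface at z = 0. Lengths are in m, angles in degrees, forces in N, time in s.
With the tool pointing down it reaches from about 0.425 to 0.875 m from the base axis. Payload 4.7 kg.
Tool frame: the origin (TCP) lies at the very end of the fingers, on their centre line; the grasp point (between the pads) lies 19 mm behind it; z points along the fingers, y is the direction in which the jaws open and shut (so a half turn about z gives the same grasp; the last joint's range is limited). The gripper opens to 87 mm and grips with 3 to 60 N. Pads are 19 mm wide; open, the fingers measure 117 mm over their backs; the gripper's body (75 mm by 190 mm) begins 51 mm behind the grasp point.
Start: joints at [-69.036, 18.392, -4.016, 83.108, 1.295, 78.541, -3.26], TCP at [0.224, 0.61, 0.223] pointing down, gripper open.
Joint ranges: [-163.93, 163.93], [-17.29, 119.83], [-79.2, 71.16], [3.27, 140.29], [-89.18, 269.18], [5.43, 117.66], [-154.24, 154.24]. Speed limits (degrees/s): [147.25, 147.25, 180, 180, 180, 180, 180].

## Interface

Orientations are given as [roll, pitch, yaw] about the fixed x, y, z axes, in that order (R = Rz(yaw) Ry(pitch) Rx(roll)).
In Python, from cell import sensors, imaging, ticket gives the robot as it stands.
- The arm moves only by the tool carry_out, never from a script. Its argument "plan" is a list of rows, each an object of numbers: "fingers": the closure, from -1 (fully open) to 1 (shut); "dx", "dy", "dz": the shift along the tool's x, y, z normalised to -1 to 1, where 1 is 0.03 m; "rx", "ry", "rz": the turn, a rotation vector about the tool's x, y, z normalised to -1 to 1, where 1 is 10 degrees. A call has 1 to 12 rows; each row shifts and turns the commanded pose from where the row before left it, along the tool's axes as they then stand; what a row does not reach is not made up. A row lasts 1/8 s, in which the tool goes at most 62.5 mm and 10.7 degrees, less where a joint would pass 70% of its speed; a pose out of reach is approached as far as the arm can. A call with a number of a shift or a turn outside -1 to 1 is refused whole. A call with a gripper value outside its range is refused whole. The fingers move at their own pace and stop on an object; "force" is the grip in N (left out, the last holds). Time passes only in rows, so rows that do not move let the fingers close. It gives the time, the measured TCP pose, the force and the opening at its end, in the units of the state.
- sensors.get_obs(): the state, without advancing time (a new reading comes with each control period).
- imaging.read_camera(name): name is "side" or "top" or "wrist"; returns a dict with "color" (480x640x3 uint8, red, green, blue), "mtx" (3x3 intrinsics, pixels), "extrinsics" (4x4, takes a point from world to camera coordinates); the wrist camera has in their place "tool_from_camera" (4x4, takes a point from camera to tool coordinates, whose origin is the TCP and whose axes are the flange's). Camera axes: x right, y down, z forward; pixel columns grow to the right and rows downward; lengths in m; the calibration is good to about 2 mm. A picture is of the moment at which its call begins: read the wrist's pose just before it. There is no depth.
- ticket.sign_off(): hands the job in, once; it reports no verdict.
The state is a dict: "time_s": time; "qpos": joint angles; "joint_velocities": joint speeds; "effort": joint torques, N m; "tool_pos": TCP position; "tool_rot": TCP orientation; "force": force on the tool from outside, world axes, zero at the start; "wrist_torque": the same for the moment, N m; "grip_width": finger opening in m.
Only numpy, scipy, OpenCV 4.12 (cv2) and the standard library are available. Lean on these libraries where they do the work, as an engineer would, in place of code of your own. Each camera call takes 0.05 s, during which the arm holds its last target.

## Working session

There is one attempt and no reset: what is moved stays moved. The work goes in short steps, Python scripts to look and compute and a tool call to move; the robot and the scene stay as the last step left them, time stands still between calls to the robot, and variables do not carry over. Pictures are saved under pics/ and viewed, and the job is handed in when it is done.

Besides the shell and the picture viewer there is one more tool, called after "Emit:" in YAML: its name, and indented under it one key for each argument. carry_out: Moves the arm, as the interface text tells. Scaled input: -1 to 1 covers 0.03 m each way for a shift and 10 degrees each way for a turn. Its arguments: {"type":"object","properties":{"plan":{"type":"array"},"force":{"type":"number"}},"required":["plan"]}

```bash
ls; mkdir -p pics
cat > h.py <<'E'
import numpy as np, cv2
from cell import sensors, imaging, ticket
from scipy.spatial.transform import Rotation as R
def save(n,im): cv2.imwrite('pics/'+n+'.png',cv2.cvtColor(im,cv2.COLOR_RGB2BGR))
def tool(o):
    T=np.eye(4);T[:3,:3]=R.from_euler('xyz',o['tool_rot'],degrees=True).as_matrix();T[:3,3]=o['tool_pos'];return T
def cam(name):
    o=sensors.get_obs();c=imaging.read_camera(name)
    E=np.array(c['extrinsics']) if name!='wrist' else np.linalg.inv(tool(o)@np.array(c['tool_from_camera']))
    return c['color'],np.array(c['mtx']),E
def ray(K,E,u,v,z):
    d=E[:3,:3].T@np.linalg.solve(K,[u,v,1.]);o=-E[:3,:3].T@E[:3,3]
    return o+d*(z-o[2])/d[2]
def proj(K,E,p):
    q=K@(E[:3,:3]@np.array(p)+E[:3,3]);return q[:2]/q[2]
E
python3 - <<'E'
from h import *
o=sensors.get_obs();print(o)
for n in ['side','top','wrist']:
    im,K,E=cam(n);save(n+'0',im);np.savez(n+'0.npz',im=im,K=K,E=E);print(n,K.tolist(),E.round(3).tolist())
E
```

```text
pics
{'time_s': 0.0, 'qpos': array([-69.0363472 ,  18.43835264,  -4.01555937,  83.17560735,
         1.29518272,  78.5398408 ,  -3.26185259]), 'joint_velocities': array([-0.02584134, -0.02932717, -0.00307353,  0.0293002 ,  0.05372594,
        0.08284307, -0.01762811]), 'effort': array([-1.50081774e-03, -4.91278553e+01, -4.04913062e-01, -3.12542081e+01,
       -6.42033597e-02,  4.34854743e-02,  1.65929691e-04]), 'tool_pos': array([0.22383077, 0.60965564, 0.22146334]), 'tool_rot': array([-1.79891453e+02,  5.92978552e-03,  1.59844328e+02]), 'force': array([-0.0654735 , -0.1555023 ,  0.41404519]), 'wrist_torque': array([-0.00310484,  0.00744333,  0.03234185]), 'grip_width': 0.08691219118668816}
side [[495.6103260985214, 0.0, 320.5782777914254], [0.0, 495.6103260985214, 243.58415508960684], [0.0, 0.0, 1.0]] [[0.998, -0.057, -0.015, -0.551], [-0.05, -0.678, -0.734, 0.099], [0.032, 0.733, -0.679, 0.961], [0.0, 0.0, 0.0, 1.0]]
top [[601.926934135934, 0.0, 322.9475119485315], [0.0, 601.926934135934, 230.61548465012277], [0.0, 0.0, 1.0]] [[0.087, -0.996, 0.003, -0.01], [-0.975, -0.086, -0.203, 0.574], [0.202, 0.015, -0.979, 1.164], [0.0, 0.0, 0.0, 1.0]]
wrist [[396.498566444449, 0.0, 323.6490033004703], [0.0, 396.498566444449, 238.15459452588235], [0.0, 0.0, 1.0]] [[0.344, 0.939, -0.001, -0.649], [0.908, -0.333, 0.254, -0.03], [0.238, -0.088, -0.967, 0.39], [0.0, 0.0, 0.0, 1.0]]
```

View pics/side0.png

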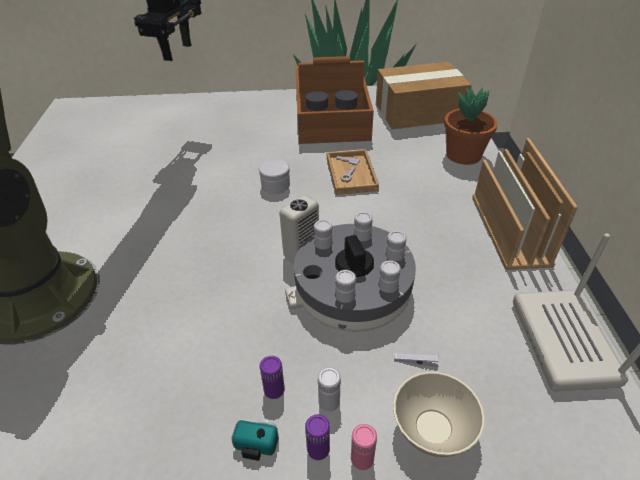

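View pics/top0.png

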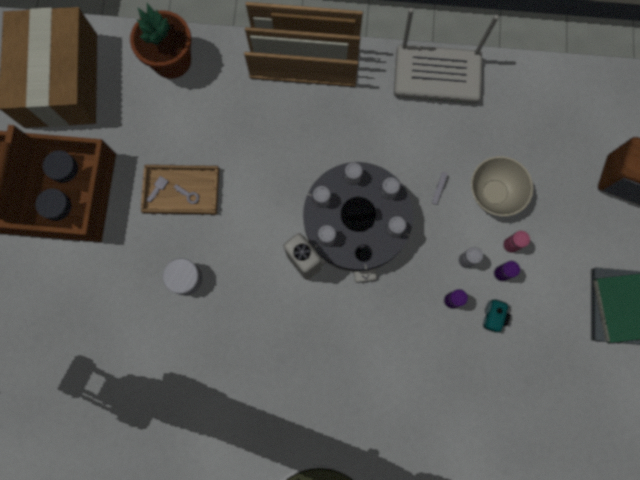

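View pics/wrist0.png

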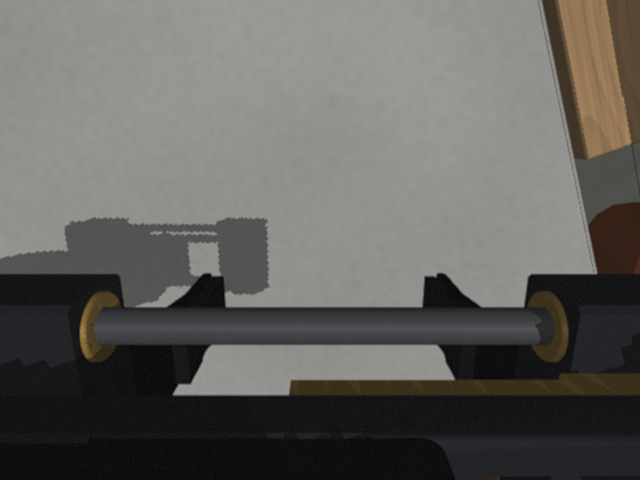

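The plain silver canister is at side (329,390) / top (474,257). These could be mistaken for it:
- purple canisters at side (272,377) and (318,437)
- the pink canister at side (364,447)
- the five clipped canisters
- the tin at side (275,177)

The empty pocket is at side (313,272) / top (363,253). Next I'll check close crops and measure.

Run:
```python
from h import *
S=np.load('side0.npz');T=np.load('top0.npz')
a=cv2.resize(S['im'][330:480,230:400],None,fx=3,fy=3,interpolation=cv2.INTER_CUBIC)
b=cv2.resize(T['im'][150:290,290:500],None,fx=3.5,fy=3.5,interpolation=cv2.INTER_CUBIC)
b=np.clip(b*1.6,0,255).astype(np.uint8)
save('cs',a);save('ct',b)
c=cv2.resize(S['im'][190:340,270:430],None,fx=4.5,fy=4,interpolation=cv2.INTER_CUBIC);save('cd',c)
```

```text
(no output)
```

View pics/cs.png

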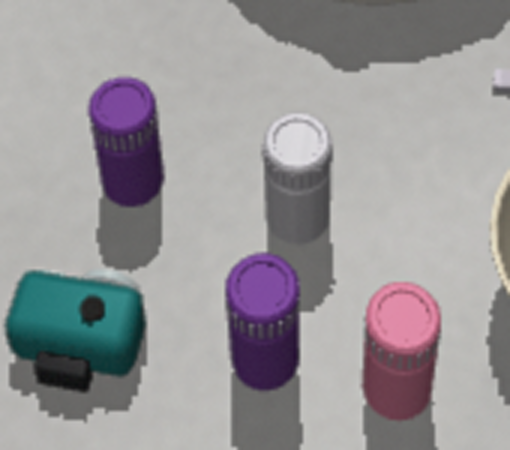

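View pics/ct.png

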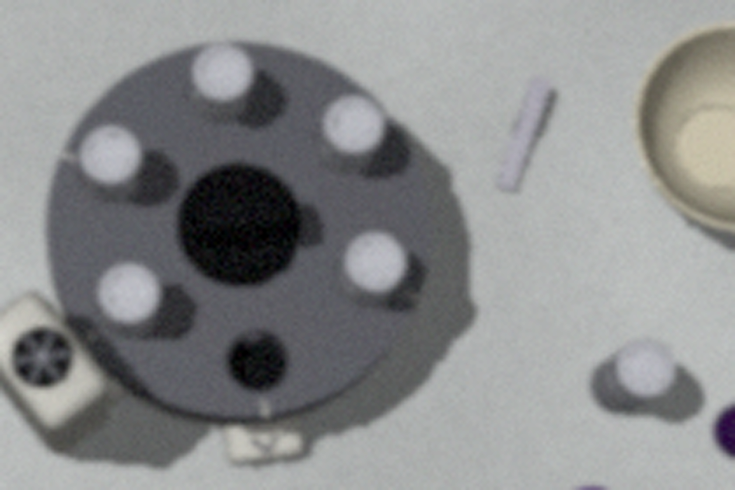

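View pics/cd.png

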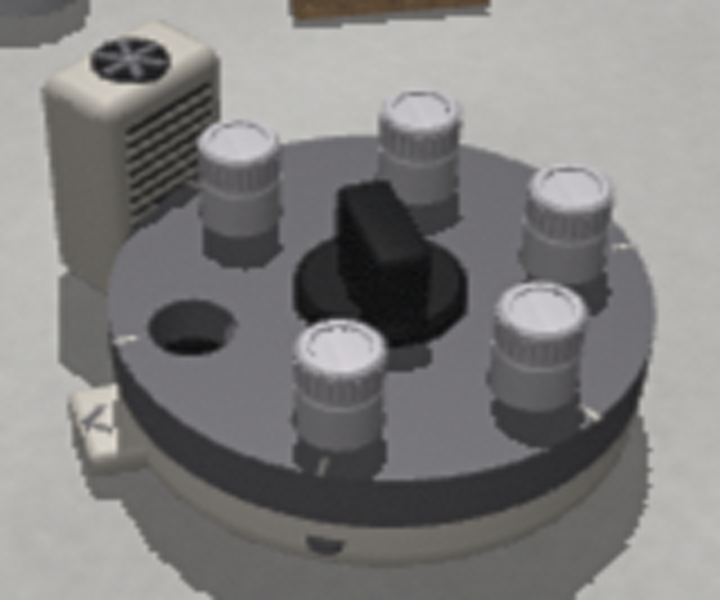

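Run:
```python
from h import *
from scipy.optimize import least_squares
S=np.load('side0.npz');T=np.load('top0.npz')
st=lambda p:(p[0]/3.5+290,p[1]/3.5+150)
cs=lambda p:(p[0]/4.5+270,p[1]/4+190)
for n,D,f,pts,pk,can in [('top',T,st,[(223,73),(354,125),(376,262),(129,293),(110,155)],(257,361),(474.3,254.9)),
   ('side',S,cs,[(570,188),(541,307),(341,348),(239,143),(420,110)],(192,328),(329,376.7))]:
    K,E=D['K'],D['E']
    P=np.array([ray(K,E,*f(p),.114)[:2] for p in pts])
    def res(x,P=P):
        r=P-x[:2];a=np.arctan2(r[:,1],r[:,0]);a=(a-x[2]+np.pi/6)%(np.pi/3)-np.pi/6
        return np.r_[np.hypot(*r.T)-.08,a*.08]
    best=min((least_squares(res,[*P.mean(0),t]) for t in np.linspace(0,1.04,6)),key=lambda s:s.cost)
    x=best.x;print(n,'centre',x[:2].round(4),'ang mod60',np.degrees(x[2])%60,'rms',np.sqrt(best.cost*2/10))
    k=ray(K,E,*f(pk),.068)[:2];d=k-x[:2];print(' pocket',k.round(4),np.hypot(*d),np.degrees(np.arctan2(d[1],d[0]))%360)
    print(' canister',ray(K,E,*can,.072).round(4))
    for nm,p in [('ledge',(263,442) if n=='top' else (98,425))]:
        l=ray(K,E,*f(p),.04)[:2]-x[:2];print(nm,l,np.degrees(np.arctan2(l[1],l[0]))%360)
# nearby: bike light, purple
print(ray(S['K'],S['E'],271,363,.072),ray(S['K'],S['E'],317,424,.072),ray(S['K'],S['E'],364,434,.072))
```

```text
top centre [ 0.6092 -0.027 ] ang mod60 12.361298562832255 rms 0.0002565105663367765
 pocket [ 0.5319 -0.0441] 0.07916215020891398 192.42019402417597
 canister [ 0.5471 -0.2645  0.072 ]
ledge [-0.1196775  -0.02559041] 192.06968700774826
side centre [ 0.6137 -0.0276] ang mod60 12.662101270924635 rms 0.0007701974349498035
 pocket [ 0.5362 -0.0435] 0.07912303245941128 191.58625174988896
 canister [ 0.5506 -0.2643  0.072 ]
ledge [-0.11740753 -0.04687383] 201.76388278128502
[ 0.46410747 -0.23473248  0.072     ] [ 0.52896844 -0.33728414  0.072     ] [ 0.59168051 -0.35565773  0.072     ]
```

Emit:
carry_out:
  plan:
    - {"dx": -1, "rz": 0.26, "fingers": -1}
    - {"dx": -1, "rz": 0.26}
    - {"dx": -1, "rz": 0.26}
    - {"dx": -1, "rz": 0.26}
    - {"dx": -1, "rz": 0.26}
    - {"dx": -1, "rz": 0.26}
    - {"dx": -1, "rz": 0.26}
    - {"dx": -1, "rz": 0.26}
    - {"dx": -1, "rz": 0.26}
    - {"dx": -1, "rz": 0.26}
    - {"dx": -1, "rz": 0.26}
    - {"dx": -1, "rz": 0.26}

```text
validation failed for argument at $.pl...
```

Run:
```python
from h import *
c=imaging.read_camera('wrist');print(np.round(c['tool_from_camera'],4).tolist());o=sensors.get_obs();print(o['tool_pos'],o['tool_rot'])
```

```text
[[0.0001, -0.9672, -0.2539, 0.0703], [1.0, -0.0, 0.0006, -0.0006], [-0.0006, -0.2539, 0.9672, -0.1622], [0.0, 0.0, 0.0, 1.0]]
[0.22389981 0.60984052 0.22186013] [-1.79928373e+02  4.19248213e-03  1.59844521e+02]
```

Emit:
carry_out:
  plan:
    - {"fingers": -1, "dx": -1, "dy": 0, "dz": 0, "rx": 0, "ry": 0, "rz": 0.26}
    - {"fingers": -1, "dx": -1, "dy": 0, "dz": 0, "rx": 0, "ry": 0, "rz": 0.26}
    - {"fingers": -1, "dx": -1, "dy": 0, "dz": 0, "rx": 0, "ry": 0, "rz": 0.26}
    - {"fingers": -1, "dx": -1, "dy": 0, "dz": 0, "rx": 0, "ry": 0, "rz": 0.26}
    - {"fingers": -1, "dx": -1, "dy": 0, "dz": 0, "rx": 0, "ry": 0, "rz": 0.26}
    - {"fingers": -1, "dx": -1, "dy": 0, "dz": 0, "rx": 0, "ry": 0, "rz": 0.26}
    - {"fingers": -1, "dx": -1, "dy": 0, "dz": 0, "rx": 0, "ry": 0, "rz": 0.26}
    - {"fingers": -1, "dx": -1, "dy": 0, "dz": 0, "rx": 0, "ry": 0, "rz": 0.26}
    - {"fingers": -1, "dx": -1, "dy": 0, "dz": 0, "rx": 0, "ry": 0, "rz": 0.26}
    - {"fingers": -1, "dx": -1, "dy": 0, "dz": 0, "rx": 0, "ry": 0, "rz": 0.26}
    - {"fingers": -1, "dx": -1, "dy": 0, "dz": 0, "rx": 0, "ry": 0, "rz": 0.26}
    - {"fingers": -1, "dx": -1, "dy": 0, "dz": 0, "rx": 0, "ry": 0, "rz": 0.26}

```text
time_s: 1.7
tool_pos: [0.5185, 0.4075, 0.2226]
tool_rot: [180.0, -0.0, 128.5]
force: [0.3, -0.5, 0.2]
grip_width: 0.0869
```

Emit:
carry_out:
  plan:
    - {"fingers": -1, "dx": -1, "dy": 0, "dz": 0, "rx": 0, "ry": 0, "rz": 0.26}
    - {"fingers": -1, "dx": -1, "dy": 0, "dz": 0, "rx": 0, "ry": 0, "rz": 0.26}
    - {"fingers": -1, "dx": -1, "dy": 0, "dz": 0, "rx": 0, "ry": 0, "rz": 0.26}
    - {"fingers": -1, "dx": -1, "dy": 0, "dz": 0, "rx": 0, "ry": 0, "rz": 0.26}
    - {"fingers": -1, "dx": -1, "dy": 0, "dz": 0, "rx": 0, "ry": 0, "rz": 0.26}
    - {"fingers": -1, "dx": -1, "dy": 0, "dz": 0, "rx": 0, "ry": 0, "rz": 0.26}
    - {"fingers": -1, "dx": -1, "dy": 0, "dz": 0, "rx": 0, "ry": 0, "rz": 0.26}
    - {"fingers": -1, "dx": -1, "dy": 0, "dz": 0, "rx": 0, "ry": 0, "rz": 0.26}
    - {"fingers": -1, "dx": -1, "dy": 0, "dz": 0, "rx": 0, "ry": 0, "rz": 0.26}
    - {"fingers": -1, "dx": -1, "dy": 0, "dz": 0, "rx": 0, "ry": 0, "rz": 0.26}
    - {"fingers": -1, "dx": 0, "dy": 0, "dz": 0, "rx": 0, "ry": 0, "rz": 0}

```text
time_s: 3.08
tool_pos: [0.653, 0.1388, 0.2228]
tool_rot: [180.0, 0.1, 102.2]
force: [-0.6, -0.5, -0.5]
grip_width: 0.0871
```

Emit:
carry_out:
  plan:
    - {"fingers": -1, "dx": -0.6, "dy": -0.85, "dz": 0, "rx": 0, "ry": 0, "rz": 0}
    - {"fingers": -1, "dx": -0.6, "dy": -0.85, "dz": 0, "rx": 0, "ry": 0, "rz": 0}
    - {"fingers": -1, "dx": -0.6, "dy": -0.85, "dz": 0, "rx": 0, "ry": 0, "rz": 0}
    - {"fingers": -1, "dx": -0.6, "dy": -0.85, "dz": 0, "rx": 0, "ry": 0, "rz": 0}
    - {"fingers": -1, "dx": -0.6, "dy": -0.85, "dz": 0, "rx": 0, "ry": 0, "rz": 0}
    - {"fingers": -1, "dx": -0.6, "dy": -0.85, "dz": 0, "rx": 0, "ry": 0, "rz": 0}
    - {"fingers": -1, "dx": 0, "dy": 0, "dz": 0, "rx": 0, "ry": 0, "rz": 0}

```text
time_s: 3.95
tool_pos: [0.5254, 0.0037, 0.2231]
tool_rot: [180.0, -0.1, 102.5]
force: [-0.1, 0.5, 0.2]
grip_width: 0.0869
```

Run:
```python
from h import *
im,K,E=cam('wrist');save('w1',im);np.savez('w1.npz',im=im,K=K,E=E)
print(sensors.get_obs()['tool_pos'],proj(K,E,[.534,-.044,.068]))
```

```text
[0.52623819 0.0052657  0.22304354] [322.58564407 277.78476053]
```

View pics/w1.png

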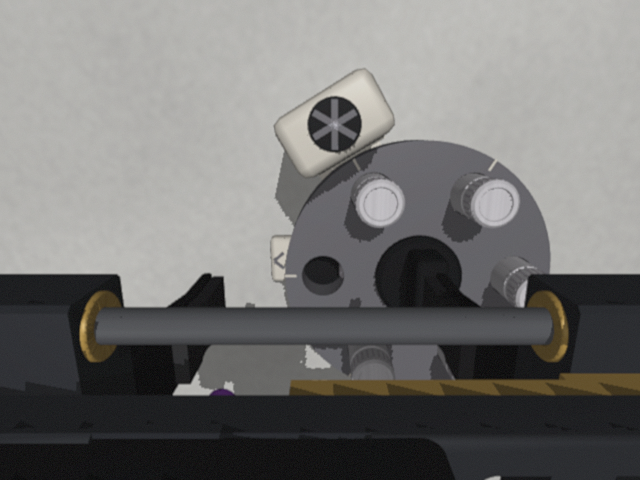

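Run:
```python
from h import *
D=np.load('w1.npz');im,K,E=D['im'],D['K'],D['E']
g=cv2.cvtColor(im,cv2.COLOR_RGB2GRAY)
c=im[230:310,260:400];print(g[274,296:350]);print(g[250:300,323])
m=((g<75)*255).astype(np.uint8)[250:300,298:350]
n,l,s,ce=cv2.connectedComponentsWithStats(m)
for i in range(1,n):
  if s[i][4]>50: print(s[i]+[298,250,0,0,0],ce[i]+[298,250])
save('w1c',cv2.resize(im[230:310,260:400],None,fx=5,fy=5))
C=np.array([.611,-.0272])
for nm,p,z in [('pocket',(323,274.5),.068),('tower',(334,123),.128),('c1',(379,203),.114),('c2',(493,202),.114),('ledge',(281,258),.05),('ledge',(281,258),.03),('mark',(291,276),.068)]:
    q=ray(K,E,*p,z)[:2];d=q-C;print(nm,q.round(4),np.hypot(*d).round(4),np.degrees(np.arctan2(d[1],d[0]))%360)
```

```text
[118 104 102 103 103  89  62  52  47  41  34  32  29  33  35  33  28  33
  33  32  33  33  29  31  32  34  30  30  30  33  32  29  28  32  32  31
  32  32  30  30  27  13  31  63  89  89  82  80  95 101 103 101 101 101]
[105 101 101 103 102  86  44  17  22  21  20  29  34  32  34  30  31  28
  30  34  31  29  30  29  30  30  28  33  31  29  31  31  32  31  44  57
  60  62  62  65  61  60  62  62  62  81 100 102 100 101]
[ 302  256   42   39 1270] [322.06377953 275.01259843]
pocket [ 0.5337 -0.041 ] 0.0785 190.15100818027562
tower [0.5141 0.0793] 0.144 132.3081613023821
c1 [0.5566 0.0347] 0.0824 131.31709383008086
c2 [0.6334 0.0524] 0.0827 74.31001566000992
ledge [ 0.4954 -0.0403] 0.1163 186.48593040769217
ledge [ 0.4946 -0.047 ] 0.118 189.64292610982056
mark [ 0.5075 -0.0482] 0.1056 191.4863838846403
```

View pics/w1c.png

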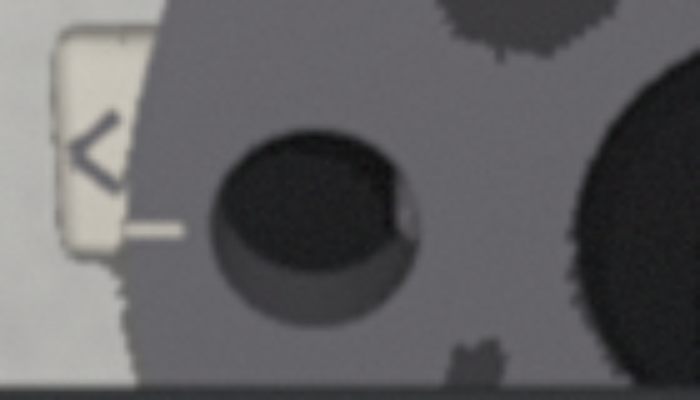

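Emit:
carry_out:
  plan:
    - {"fingers": -1, "dx": -0.99, "dy": -0.12, "dz": 0, "rx": 0, "ry": 0, "rz": 0}
    - {"fingers": -1, "dx": -0.99, "dy": -0.12, "dz": 0, "rx": 0, "ry": 0, "rz": 0}
    - {"fingers": -1, "dx": -0.99, "dy": -0.12, "dz": 0, "rx": 0, "ry": 0, "rz": 0}
    - {"fingers": -1, "dx": -0.99, "dy": -0.12, "dz": 0, "rx": 0, "ry": 0, "rz": 0}
    - {"fingers": -1, "dx": -0.99, "dy": -0.12, "dz": 0, "rx": 0, "ry": 0, "rz": 0}
    - {"fingers": -1, "dx": -0.99, "dy": -0.12, "dz": 0, "rx": 0, "ry": 0, "rz": 0}
    - {"fingers": -1, "dx": -0.99, "dy": -0.12, "dz": 0, "rx": 0, "ry": 0, "rz": 0}
    - {"fingers": -1, "dx": -0.99, "dy": -0.12, "dz": 0, "rx": 0, "ry": 0, "rz": 0}
    - {"fingers": -1, "dx": -0.99, "dy": -0.12, "dz": 0, "rx": 0, "ry": 0, "rz": 0}
    - {"fingers": -1, "dx": 0, "dy": 0, "dz": 0, "rx": 0, "ry": 0, "rz": 0}

```text
time_s: 5.25
tool_pos: [0.5538, -0.2645, 0.2221]
tool_rot: [-180.0, 0.1, 102.5]
force: [-0.1, 0.2, -0.2]
grip_width: 0.0872
```

Run:
```python
from h import *
im,K,E=cam('wrist');save('w2',im);np.savez('w2.npz',im=im,K=K,E=E)
o=sensors.get_obs();print(o['tool_pos'],o['tool_rot'],proj(K,E,[.549,-.264,.072]))
```

```text
[ 0.55409424 -0.26248049  0.22207646] [-1.79980572e+02 -1.64569812e-02  1.02642537e+02] [319.63251758 221.149337  ]
```

View pics/w2.png

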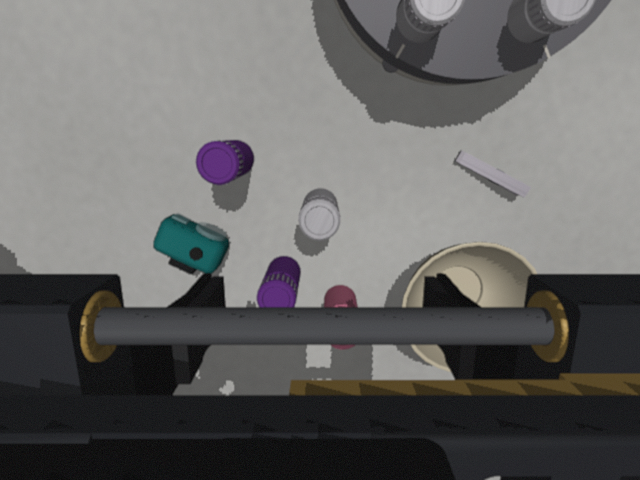

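Run:
```python
from h import *
D=np.load('w2.npz');im,K,E=D['im'],D['K'],D['E'];o=sensors.get_obs();Ti=np.linalg.inv(tool(o))
g=cv2.cvtColor(im,cv2.COLOR_RGB2GRAY)[185:245,290:350]
save('w2c',cv2.resize(im[185:245,290:350],None,fx=8,fy=8))
q=ray(K,E,320,218,.072);print(q,Ti@np.r_[q,1])
for nm,p,z in [('bowl L',(404,300),.055),('bowl c',(470,305),.055),('bowl up',(470,245),.055),('pegL',(458,155),.015)]:
    q=ray(K,E,*p,z);print(nm,q,(Ti@np.r_[q,1]))
```

```text
[ 0.54873328 -0.26140813  0.072     ] [ 0.00217659 -0.00494538  0.15007877  1.        ]
bowl L [ 0.63884626 -0.32177197  0.055     ] [-0.0764514   0.06977682  0.16703085  1.        ]
bowl c [ 0.69801417 -0.31356857  0.055     ] [-0.08139684  0.12930564  0.16700925  1.        ]
bowl up [ 0.6807282  -0.26004813  0.055     ] [-0.02539069  0.12415268  0.16702708  1.        ]
pegL [ 0.66109991 -0.18856844  0.015     ] [0.04864045 0.12065844 0.20704953 1.        ]
```

View pics/w2c.png

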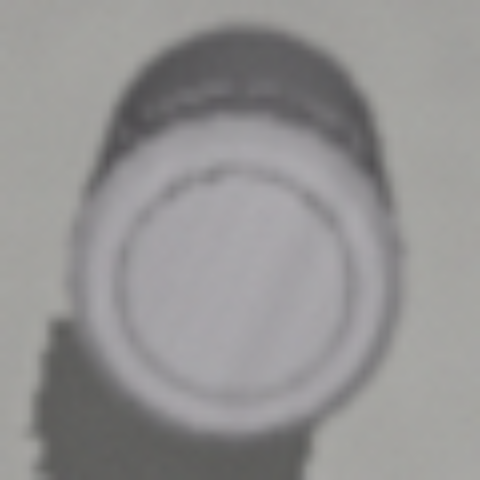

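Emit:
carry_out:
  plan:
    - {"fingers": -1, "dx": 0.04, "dy": -0.17, "dz": 0.6, "rx": 0, "ry": 0, "rz": 0}
    - {"fingers": -1, "dx": 0, "dy": 0, "dz": 1, "rx": 0, "ry": 0, "rz": 0}
    - {"fingers": -1, "dx": 0, "dy": 0, "dz": 1, "rx": 0, "ry": 0, "rz": 0}
    - {"fingers": -1, "dx": 0, "dy": 0, "dz": 0.7, "rx": 0, "ry": 0, "rz": 0}
    - {"fingers": -1, "dx": 0, "dy": 0, "dz": 0, "rx": 0, "ry": 0, "rz": 0}

```text
time_s: 5.92
tool_pos: [0.5465, -0.2603, 0.1208]
tool_rot: [-179.8, -0.2, 102.8]
force: [0.5, -0.0, -0.0]
grip_width: 0.0871
```

Run:
```python
from h import *
for i in range(4):
    im,K,E=cam('wrist');o=sensors.get_obs();print(o['tool_pos'])
save('w3',im);np.savez('w3.npz',im=im,K=K,E=E)
```

```text
[ 0.54749976 -0.26112519  0.12241842]
[ 0.54820781 -0.26182476  0.1235444 ]
[ 0.54860504 -0.2623094   0.12424538]
[ 0.54876666 -0.2626411   0.12457069]
```

View pics/w3.png

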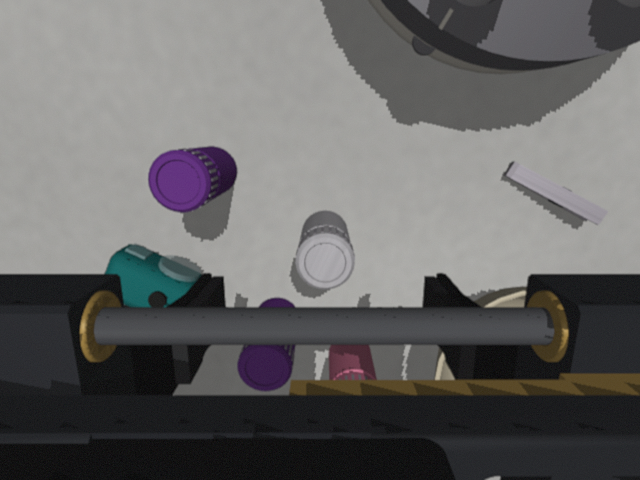

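Emit:
carry_out:
  plan:
    - {"fingers": -1, "dx": 0.02, "dy": 0.03, "dz": 0.7, "rx": 0, "ry": 0, "rz": 0}
    - {"fingers": -1, "dx": 0, "dy": 0, "dz": 0.9, "rx": 0, "ry": 0, "rz": 0}
    - {"fingers": -1, "dx": 0, "dy": 0, "dz": 0.7, "rx": 0, "ry": 0, "rz": 0}
    - {"fingers": -1, "dx": 0, "dy": 0, "dz": 0.4, "rx": 0, "ry": 0, "rz": 0}
    - {"fingers": -1, "dx": 0, "dy": 0, "dz": 0, "rx": 0, "ry": 0, "rz": 0}
    - {"fingers": -1, "dx": 0, "dy": 0, "dz": 0, "rx": 0, "ry": 0, "rz": 0}
    - {"fingers": 1, "dx": 0, "dy": 0, "dz": 0, "rx": 0, "ry": 0, "rz": 0}
    - {"fingers": 1, "dx": 0, "dy": 0, "dz": 0, "rx": 0, "ry": 0, "rz": 0}
    - {"fingers": 1, "dx": 0, "dy": 0, "dz": 0, "rx": 0, "ry": 0, "rz": 0}
    - {"fingers": 1, "dx": 0, "dy": 0, "dz": 0, "rx": 0, "ry": 0, "rz": 0}
    - {"fingers": 1, "dx": 0, "dy": 0, "dz": 0, "rx": 0, "ry": 0, "rz": 0}
    - {"fingers": 1, "dx": 0, "dy": 0, "dz": 0, "rx": 0, "ry": 0, "rz": 0}
  force: 30

```text
time_s: 7.62
tool_pos: [0.5487, -0.2621, 0.0425]
tool_rot: [180.0, -0.0, 102.6]
force: [-0.6, -0.6, 0.1]
grip_width: 0.035
```

Emit:
carry_out:
  plan:
    - {"fingers": 1, "dx": 0, "dy": 0, "dz": -0.5, "rx": 0, "ry": 0, "rz": 0}
    - {"fingers": 1, "dx": 0, "dy": 0, "dz": -0.8, "rx": 0, "ry": 0, "rz": 0}
    - {"fingers": 1, "dx": 0, "dy": 0, "dz": -1, "rx": 0, "ry": 0, "rz": 0}
    - {"fingers": 1, "dx": 0, "dy": 0, "dz": -1, "rx": 0, "ry": 0, "rz": 0}
    - {"fingers": 1, "dx": 0, "dy": 0, "dz": -1, "rx": 0, "ry": 0, "rz": 0}
    - {"fingers": 1, "dx": 0, "dy": 0, "dz": -1, "rx": 0, "ry": 0, "rz": 0}
    - {"fingers": 1, "dx": 0, "dy": 0, "dz": 0, "rx": 0, "ry": 0, "rz": 0}
    - {"fingers": 1, "dx": 0, "dy": 0, "dz": 0, "rx": 0, "ry": 0, "rz": 0}

```text
time_s: 8.62
tool_pos: [0.5483, -0.2619, 0.2012]
tool_rot: [-180.0, -0.0, 102.6]
force: [-0.1, 0.5, -1.4]
grip_width: 0.0334
```

Run:
```python
from h import *
im,K,E=cam('wrist');save('w4',im);np.savez('w4.npz',im=im,K=K,E=E)
o=sensors.get_obs();print(o['tool_pos'],o['tool_rot'],o['force'],o['grip_width'])
```

```text
[ 0.54807661 -0.26170555  0.20054296] [-1.79918931e+02 -6.48307981e-02  1.02642814e+02] [ 0.63574344  1.17958059 -1.03692225] 0.03351696994609552
```

View pics/w4.png

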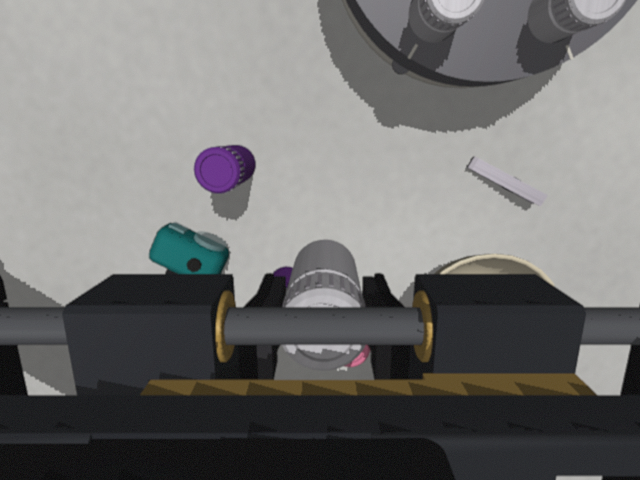

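Emit:
carry_out:
  plan:
    - {"fingers": 1, "dx": 0.5, "dy": 0.06, "dz": 0, "rx": 0, "ry": 0, "rz": 0}
    - {"fingers": 1, "dx": 1, "dy": 0.16, "dz": 0, "rx": 0, "ry": 0, "rz": 0}
    - {"fingers": 1, "dx": 1, "dy": 0.16, "dz": 0, "rx": 0, "ry": 0, "rz": 0}
    - {"fingers": 1, "dx": 1, "dy": 0.16, "dz": 0, "rx": 0, "ry": 0, "rz": 0}
    - {"fingers": 1, "dx": 1, "dy": 0.16, "dz": 0, "rx": 0, "ry": 0, "rz": 0}
    - {"fingers": 1, "dx": 1, "dy": 0.16, "dz": 0, "rx": 0, "ry": 0, "rz": 0}
    - {"fingers": 1, "dx": 1, "dy": 0.16, "dz": 0, "rx": 0, "ry": 0, "rz": 0}
    - {"fingers": 1, "dx": 0.8, "dy": 0.12, "dz": 0.4, "rx": 0, "ry": 0, "rz": 0}
    - {"fingers": 1, "dx": 0, "dy": 0, "dz": 0.9, "rx": 0, "ry": 0, "rz": 0}
    - {"fingers": 1, "dx": 0, "dy": 0, "dz": 0.8, "rx": 0, "ry": 0, "rz": 0}
    - {"fingers": 1, "dx": 0, "dy": 0, "dz": 0.4, "rx": 0, "ry": 0, "rz": 0}
    - {"fingers": 1, "dx": 0, "dy": 0, "dz": 0, "rx": 0, "ry": 0, "rz": 0}

```text
time_s: 10.18
tool_pos: [0.5333, -0.0404, 0.1257]
tool_rot: [-179.9, -0.0, 102.7]
force: [-0.3, -1.0, -0.6]
grip_width: 0.0337
```

Emit:
carry_out:
  plan:
    - {"fingers": 1, "dx": 0, "dy": 0, "dz": 0, "rx": 0, "ry": 0, "rz": 0}
    - {"fingers": 1, "dx": 0, "dy": 0, "dz": 0, "rx": 0, "ry": 0, "rz": 0}

```text
time_s: 10.42
tool_pos: [0.5349, -0.0409, 0.1275]
tool_rot: [179.9, 0.0, 102.6]
force: [0.7, -0.5, -1.4]
grip_width: 0.0332
```

Run:
```python
from h import *
im,K,E=cam('wrist');save('w5',cv2.resize(im[180:330,230:430],None,fx=4,fy=4,interpolation=cv2.INTER_CUBIC));np.savez('w5.npz',im=im,K=K,E=E)
o=sensors.get_obs();print(o['tool_pos'],o['tool_rot'],o['force'],o['grip_width'])
```

```text
[ 0.53477615 -0.04096805  0.12740745] [1.79910270e+02 2.89928657e-03 1.02636818e+02] [ 0.76140664  1.22220753 -0.46558255] 0.03337216239382475
```

View pics/w5.png

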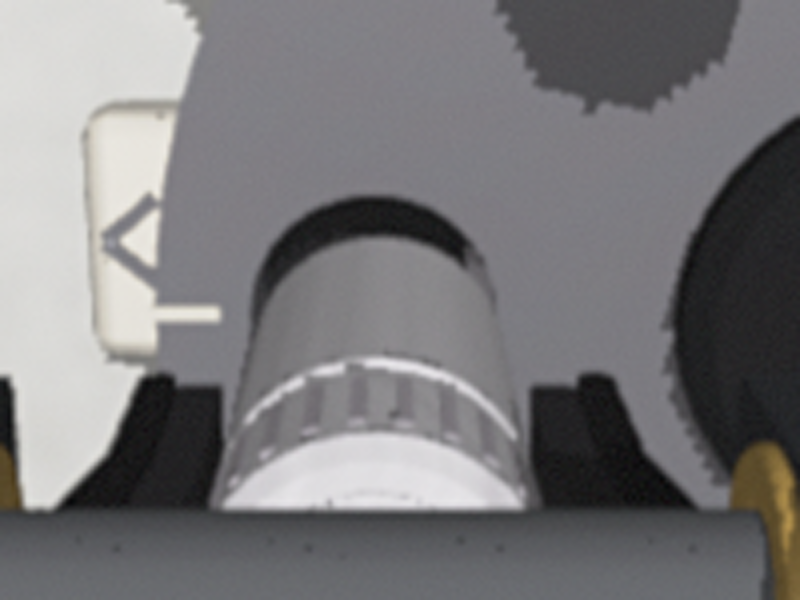

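Run:
```python
from h import *
D=np.load('w5.npz');im,K=D['im'],D['K']
c=imaging.read_camera('wrist');T=np.array(c['tool_from_camera']);print(sensors.get_obs()['tool_pos'])
def rt(u,v,z):
    d=T[:3,:3]@np.linalg.solve(K,[u,v,1]);o=T[:3,3];return (o+d*(z-o[2])/d[2])[:2].round(4)
g=cv2.cvtColor(im,cv2.COLOR_RGB2GRAY)
print(g[224:244,324],g[250,285:365])
f=lambda x,y:(230+(x+.5)/4-.5,180+(y+.5)/4-.5)
for zd in (.0585,.0595,.0605): print('pocket far',rt(*f(375,197),zd), 'foot far',rt(*f(378,237),.0425+ (zd-.0595)*0))
print('rim L,R at row',rt(*f(257,285),.0595),rt(*f(488,265),.0595))
```

```text
[ 0.53466277 -0.04097117  0.12726347]
[127 126 128 125 106  57  23  24  30  30  31  30  26  28  52  99 132 136
 134 136] [127 126 126 127 127 127 128 125 102  67  49  43  38  42  57  91 108 116
 117 117 120 120 122 122 125 126 129 128 127 129 130 127 129 128 129 131
 134 134 134 137 135 137 137 136 137 136 134 136 136 137 138 137 136 138
 137 135 134 133 133 132 130 130 128 121 111 103 101 108 119 125 125 125
 123 125 124 123 126 125 125 125]
pocket far [ 0.017  -0.0014] foot far [ 0.0153 -0.001 ]
pocket far [ 0.0168 -0.0014] foot far [ 0.0153 -0.001 ]
pocket far [ 0.0165 -0.0014] foot far [ 0.0153 -0.001 ]
rim L,R at row [ 0.0036 -0.0186] [0.0066 0.015 ]
```

Emit:
carry_out:
  plan:
    - {"fingers": 1, "dx": 0.02, "dy": -0.01, "dz": 0.1, "rx": 0, "ry": 0, "rz": 0}
    - {"fingers": 1, "dx": 0, "dy": 0, "dz": 0.15, "rx": 0, "ry": 0, "rz": 0}
    - {"fingers": 1, "dx": 0, "dy": 0, "dz": 0.15, "rx": 0, "ry": 0, "rz": 0}
    - {"fingers": 1, "dx": 0, "dy": 0, "dz": 0.1, "rx": 0, "ry": 0, "rz": 0}
    - {"fingers": 1, "dx": 0, "dy": 0, "dz": 0.05, "rx": 0, "ry": 0, "rz": 0}
    - {"fingers": 1, "dx": 0, "dy": 0, "dz": 0.05, "rx": 0, "ry": 0, "rz": 0}
    - {"fingers": 1, "dx": 0, "dy": 0, "dz": 0.05, "rx": 0, "ry": 0, "rz": 0}
    - {"fingers": 1, "dx": 0, "dy": 0, "dz": 0, "rx": 0, "ry": 0, "rz": 0}
    - {"fingers": 1, "dx": 0, "dy": 0, "dz": 0, "rx": 0, "ry": 0, "rz": 0}

```text
time_s: 11.65
tool_pos: [0.5339, -0.0404, 0.1071]
tool_rot: [180.0, -0.0, 102.6]
force: [0.3, 0.2, -0.3]
grip_width: 0.0333
```

Run:
```python
from h import *
im,K,E=cam('wrist');save('w6',cv2.resize(im[180:330,230:430],None,fx=4,fy=4,interpolation=cv2.INTER_CUBIC));np.savez('w6.npz',im=im,K=K,E=E)
o=sensors.get_obs();print(o['tool_pos'],o['tool_rot'],o['force'],o['wrist_torque'])
```

```text
[ 0.53385378 -0.04038376  0.10717442] [ 1.79983820e+02 -1.76569511e-03  1.02647079e+02] [ 0.02262087 -0.07639915 -0.76248845] [-0.08746836  0.01898723 -0.05288011]
```

View pics/w6.png

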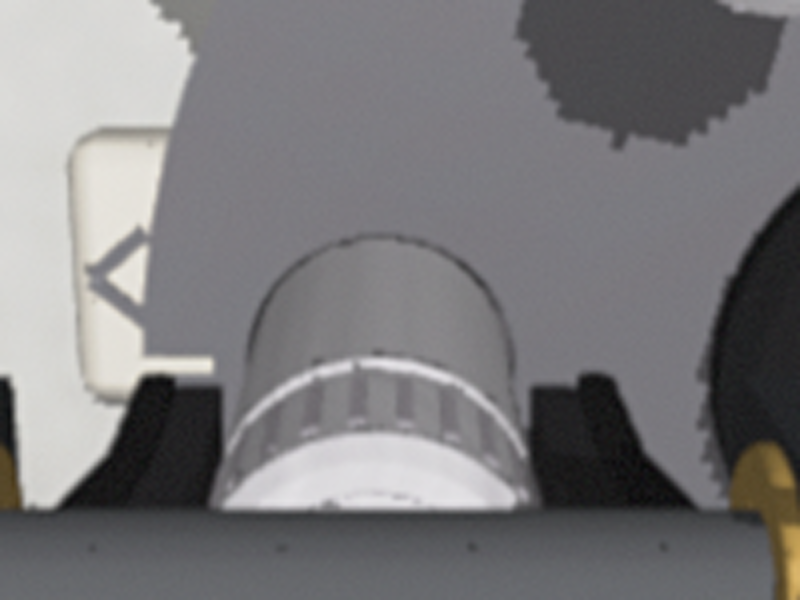

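Emit:
carry_out:
  plan:
    - {"fingers": 1, "dx": 0, "dy": 0, "dz": 0.05, "rx": 0, "ry": 0, "rz": 0}
    - {"fingers": 1, "dx": 0, "dy": 0, "dz": 0.05, "rx": 0, "ry": 0, "rz": 0}
    - {"fingers": 1, "dx": 0, "dy": 0, "dz": 0.05, "rx": 0, "ry": 0, "rz": 0}
    - {"fingers": 1, "dx": 0, "dy": 0, "dz": 0.05, "rx": 0, "ry": 0, "rz": 0}
    - {"fingers": 1, "dx": 0, "dy": 0, "dz": 0, "rx": 0, "ry": 0, "rz": 0}
  force: 45

```text
time_s: 12.32
tool_pos: [0.5337, -0.0404, 0.1009]
tool_rot: [-180.0, -0.0, 102.6]
force: [-0.3, 0.1, -0.0]
grip_width: 0.0328
```

Emit:
carry_out:
  plan:
    - {"fingers": 1, "dx": 0, "dy": 0, "dz": 0.05, "rx": 0, "ry": 0, "rz": 0}
    - {"fingers": 1, "dx": 0, "dy": 0, "dz": 0.05, "rx": 0, "ry": 0, "rz": 0}
    - {"fingers": 1, "dx": 0, "dy": 0, "dz": 0.05, "rx": 0, "ry": 0, "rz": 0}
    - {"fingers": 1, "dx": 0, "dy": 0, "dz": 0.05, "rx": 0, "ry": 0, "rz": 0}
    - {"fingers": 1, "dx": 0, "dy": 0, "dz": 0, "rx": 0, "ry": 0, "rz": 0}

```text
time_s: 12.95
tool_pos: [0.5332, -0.0408, 0.0958]
tool_rot: [-179.9, -0.0, 102.6]
force: [-5.6, -0.2, 8.9]
grip_width: 0.0331
```

Run:
```python
from h import *
im,K,E=cam('wrist');save('w7',cv2.resize(im[180:330,230:430],None,fx=4,fy=4,interpolation=cv2.INTER_CUBIC))
o=sensors.get_obs();print(o['tool_pos'],o['tool_rot'],o['force'],o['wrist_torque'])
```

```text
[ 0.53326434 -0.04081607  0.09584446] [-1.79938462e+02 -2.21706348e-02  1.02622767e+02] [-5.00459359  0.05094817  8.22858651] [-0.27566077  1.28098058  0.06286391]
```

View pics/w7.png

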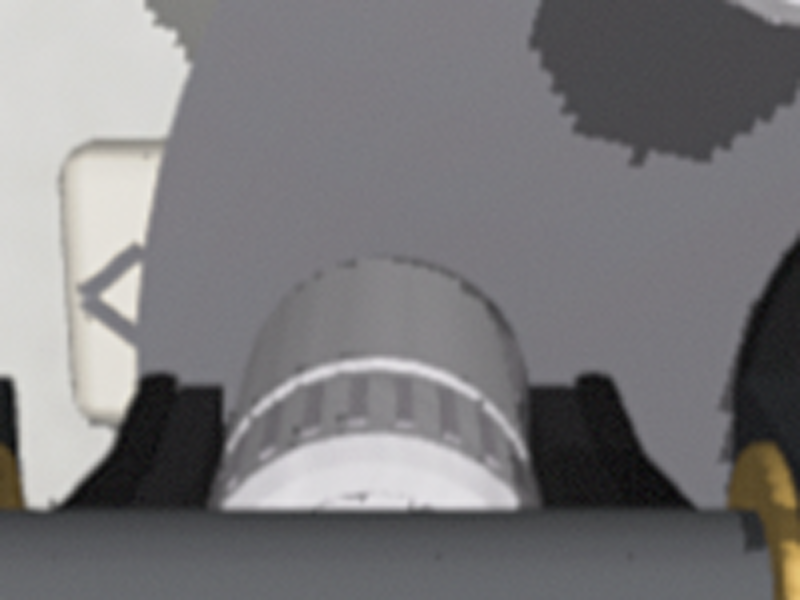

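Emit:
carry_out:
  plan:
    - {"fingers": 1, "dx": 0, "dy": 0, "dz": 0.05, "rx": 0, "ry": 0, "rz": 0}
    - {"fingers": 1, "dx": 0, "dy": 0, "dz": 0.05, "rx": 0, "ry": 0, "rz": 0}
    - {"fingers": 1, "dx": 0, "dy": 0, "dz": 0.05, "rx": 0, "ry": 0, "rz": 0}
    - {"fingers": 1, "dx": 0, "dy": 0, "dz": 0.05, "rx": 0, "ry": 0, "rz": 0}
    - {"fingers": 1, "dx": 0, "dy": 0, "dz": 0, "rx": 0, "ry": 0, "rz": 0}

```text
time_s: 13.62
tool_pos: [0.5333, -0.0407, 0.089]
tool_rot: [-179.9, -0.0, 102.6]
force: [-3.8, -1.1, 4.4]
grip_width: 0.0325
```

Emit:
carry_out:
  plan:
    - {"fingers": 1, "dx": 0, "dy": 0, "dz": 0.04, "rx": 0, "ry": 0, "rz": 0}
    - {"fingers": 1, "dx": 0, "dy": 0, "dz": 0.04, "rx": 0, "ry": 0, "rz": 0}
    - {"fingers": 1, "dx": 0, "dy": 0, "dz": 0.03, "rx": 0, "ry": 0, "rz": 0}
    - {"fingers": 1, "dx": 0, "dy": 0, "dz": 0, "rx": 0, "ry": 0, "rz": 0}
    - {"fingers": 1, "dx": 0, "dy": 0, "dz": 0, "rx": 0, "ry": 0, "rz": 0}

```text
time_s: 14.25
tool_pos: [0.5333, -0.0406, 0.0857]
tool_rot: [-179.9, -0.0, 102.6]
force: [-4.8, -2.1, 4.8]
grip_width: 0.0331
```

Emit:
carry_out:
  plan:
    - {"fingers": 1, "dx": 0, "dy": 0, "dz": 0.03, "rx": 0, "ry": 0, "rz": 0}
    - {"fingers": 1, "dx": 0, "dy": 0, "dz": 0, "rx": 0, "ry": 0, "rz": 0}
    - {"fingers": 1, "dx": 0, "dy": 0, "dz": 0, "rx": 0, "ry": 0, "rz": 0}

```text
time_s: 14.62
tool_pos: [0.5333, -0.0406, 0.0847]
tool_rot: [-179.9, -0.0, 102.6]
force: [-6.3, -1.5, 4.0]
grip_width: 0.0329
```

Emit:
carry_out:
  plan:
    - {"fingers": 1, "dx": 0, "dy": 0, "dz": 0.03, "rx": 0, "ry": 0, "rz": 0}
    - {"fingers": 1, "dx": 0, "dy": 0, "dz": 0, "rx": 0, "ry": 0, "rz": 0}
    - {"fingers": 1, "dx": 0, "dy": 0, "dz": 0, "rx": 0, "ry": 0, "rz": 0}

```text
time_s: 15.0
tool_pos: [0.5334, -0.0406, 0.0844]
tool_rot: [-180.0, -0.0, 102.6]
force: [-6.1, -1.5, 8.8]
grip_width: 0.0329
```

Emit:
carry_out:
  plan:
    - {"fingers": 1, "dx": 0, "dy": 0, "dz": 0.02, "rx": 0, "ry": 0, "rz": 0}
    - {"fingers": 1, "dx": 0, "dy": 0, "dz": 0, "rx": 0, "ry": 0, "rz": 0}
    - {"fingers": 1, "dx": 0, "dy": 0, "dz": 0, "rx": 0, "ry": 0, "rz": 0}

```text
time_s: 15.38
tool_pos: [0.5334, -0.0407, 0.0844]
tool_rot: [-180.0, -0.0, 102.6]
force: [-8.0, -0.9, 11.8]
grip_width: 0.0329
```

Emit:
carry_out:
  plan:
    - {"fingers": 1, "dx": 0, "dy": 0, "dz": -0.06, "rx": 0, "ry": 0, "rz": 0}
    - {"fingers": -0.3, "dx": 0, "dy": 0, "dz": 0, "rx": 0, "ry": 0, "rz": 0}
    - {"fingers": -0.3, "dx": 0, "dy": 0, "dz": 0, "rx": 0, "ry": 0, "rz": 0}
    - {"fingers": -0.3, "dx": 0, "dy": 0, "dz": 0, "rx": 0, "ry": 0, "rz": 0}
    - {"fingers": -0.3, "dx": 0, "dy": 0, "dz": 0, "rx": 0, "ry": 0, "rz": 0}
    - {"fingers": -0.3, "dx": 0, "dy": 0, "dz": 0, "rx": 0, "ry": 0, "rz": 0}
    - {"fingers": -0.3, "dx": 0, "dy": 0, "dz": -0.5, "rx": 0, "ry": 0, "rz": 0}
    - {"fingers": -0.3, "dx": 0, "dy": 0, "dz": -0.7, "rx": 0, "ry": 0, "rz": 0}
    - {"fingers": -0.3, "dx": 0, "dy": 0, "dz": -0.8, "rx": 0, "ry": 0, "rz": 0}
    - {"fingers": -0.3, "dx": 0, "dy": 0, "dz": -0.8, "rx": 0, "ry": 0, "rz": 0}
    - {"fingers": -0.3, "dx": 0, "dy": 0, "dz": 0, "rx": 0, "ry": 0, "rz": 0}
    - {"fingers": -0.3, "dx": 0, "dy": 0, "dz": 0, "rx": 0, "ry": 0, "rz": 0}

```text
time_s: 16.88
tool_pos: [0.5335, -0.0403, 0.169]
tool_rot: [-180.0, -0.0, 102.6]
force: [0.2, -0.1, -0.0]
grip_width: 0.0566
```

Run:
```python
from h import *
im,K,E=cam('wrist');save('w8',im);np.savez('w8.npz',im=im,K=K,E=E)
s,Ks,Es=cam('side');save('s8',cv2.resize(s[190:340,270:430],None,fx=4.5,fy=4,interpolation=cv2.INTER_CUBIC));np.savez('s8.npz',im=s,K=Ks,E=Es)
o=sensors.get_obs();print(o['tool_pos'],o['tool_rot'],o['force'],o['grip_width'])
```

```text
[ 0.53310799 -0.04037262  0.16831189] [-1.79913487e+02 -1.56981922e-02  1.02643617e+02] [-0.78552348 -0.05245945 -0.44006482] 0.05658168545914617
```

View pics/w8.png

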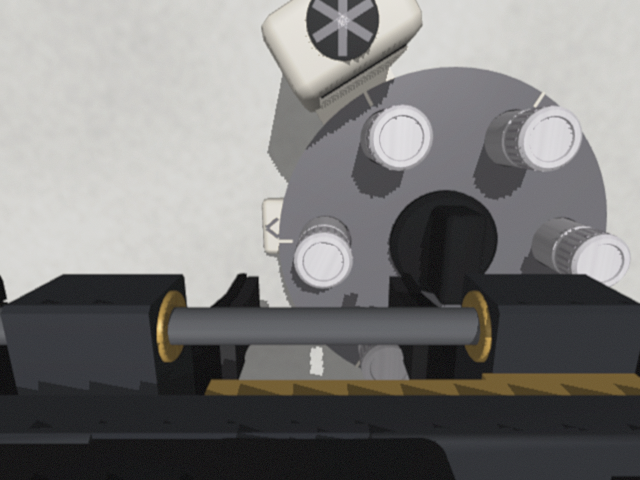

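View pics/s8.png

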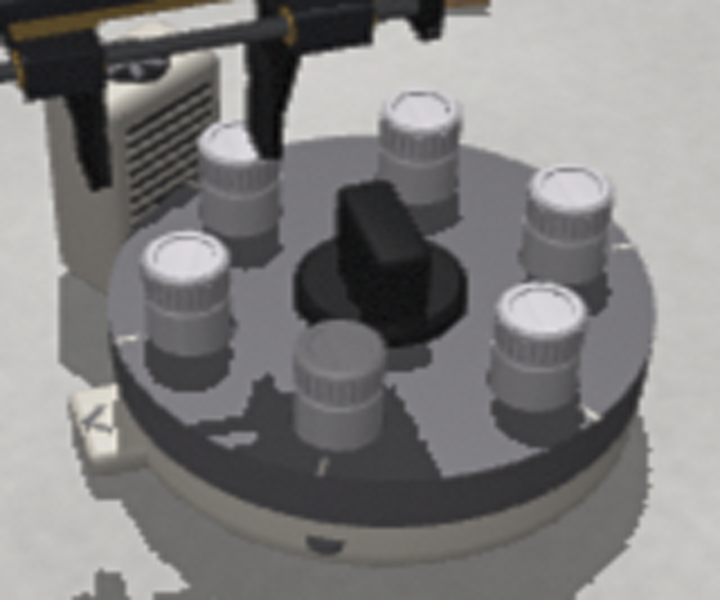

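Run:
```python
from h import *
from scipy.optimize import least_squares
D=np.load('w8.npz');K,E=D['K'],D['E']
P=np.array([ray(K,E,*p,.114)[:2] for p in [(323.5,260),(400.5,138),(549.5,138.5),(600,258)]]);print(P.round(4))
s=least_squares(lambda x:np.hypot(*(P-x).T)-.08,[.611,-.027]);C=s.x;d=P-C
print('C',C,s.fun.round(4),np.degrees(np.arctan2(d[:,1],d[:,0]))%360)
print('skirt c',ray(K,E,443,243,.078))
o=sensors.get_obs();Ti=np.linalg.inv(tool(o));print((Ti@np.r_[C,.114,1])[:3],o['tool_rot'],o['qpos'])
for z in (.03,.04,.05):
  l=ray(K,E,272,228,z)[:2]-C;print(np.degrees(np.arctan2(l[1],l[0]))%360)
t=ray(K,E,343,19,.128)[:2]-C;print('tower',np.degrees(np.arctan2(t[1],t[0])))
```

```text
[[ 0.5324 -0.0411]
 [ 0.5574  0.0341]
 [ 0.6347  0.0512]
 [ 0.6869 -0.0052]]
C [ 0.61034623 -0.02536638] [-0.0004 -0.0003  0.0004 -0.0008] [191.43652077 131.66421865  72.34202166  14.73509754]
skirt c [ 0.60953318 -0.02357946  0.078     ]
[-0.00227891  0.07873182  0.05419245] [-1.79913487e+02 -1.56981922e-02  1.02643617e+02] [-24.82917337   6.48474971  28.31050002 104.59937298  -3.26236171
  69.80378356  17.1037235 ]
192.23251168668094
191.09362177322572
189.93002447473816
tower 132.43530372707843
```

Emit:
carry_out:
  plan:
    - {"fingers": -0.3, "dx": -0.03, "dy": 0.8, "dz": 0, "rx": 0, "ry": 0, "rz": 0.08}
    - {"fingers": -0.3, "dx": 0, "dy": 0.9, "dz": 0, "rx": 0, "ry": 0, "rz": 0}
    - {"fingers": -0.3, "dx": 0, "dy": 0.6, "dz": 0, "rx": 0, "ry": 0, "rz": 0}
    - {"fingers": -0.3, "dx": 0, "dy": 0.33, "dz": 0, "rx": 0, "ry": 0, "rz": 0}
    - {"fingers": -0.3, "dx": 0, "dy": 0, "dz": 0, "rx": 0, "ry": 0, "rz": 0}
    - {"fingers": -0.3, "dx": 0, "dy": 0, "dz": 0, "rx": 0, "ry": 0, "rz": 0}
    - {"fingers": -0.3, "dx": 0, "dy": 0, "dz": 0.8, "rx": 0, "ry": 0, "rz": 0}
    - {"fingers": -0.3, "dx": 0, "dy": 0, "dz": 0.4, "rx": 0, "ry": 0, "rz": 0}
    - {"fingers": -0.3, "dx": 0, "dy": 0, "dz": 0, "rx": 0, "ry": 0, "rz": 0}
    - {"fingers": -0.3, "dx": 0, "dy": 0, "dz": 0, "rx": 0, "ry": 0, "rz": 0}

```text
time_s: 18.23
tool_pos: [0.6115, -0.0249, 0.1339]
tool_rot: [179.9, 0.0, 101.8]
force: [-0.9, -0.0, -0.4]
grip_width: 0.0568
```

Run:
```python
from h import *
im,K,E=cam('wrist');save('w9',im)
o=sensors.get_obs();print(o['tool_pos'],o['tool_rot'],o['force'],o['grip_width'])
```

```text
[ 0.61163475 -0.02486591  0.13409725] [1.79915716e+02 9.31375427e-03 1.01839512e+02] [-0.23010504 -0.05990412  0.04851443] 0.05643926107650473
```

View pics/w9.png

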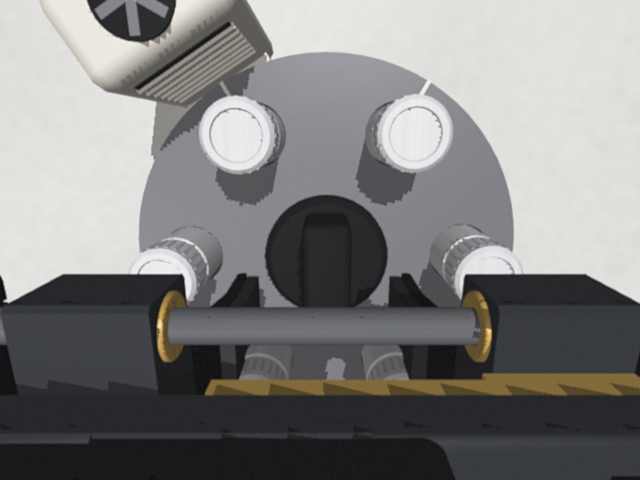

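Emit:
carry_out:
  plan:
    - {"fingers": -0.3, "dx": 0, "dy": 0.02, "dz": 0.6, "rx": 0, "ry": 0, "rz": 0}
    - {"fingers": -0.3, "dx": 0, "dy": 0, "dz": 0.6, "rx": 0, "ry": 0, "rz": 0}
    - {"fingers": -0.3, "dx": 0, "dy": 0, "dz": 0.37, "rx": 0, "ry": 0, "rz": 0}
    - {"fingers": -0.3, "dx": 0, "dy": 0, "dz": 0, "rx": 0, "ry": 0, "rz": 0}
    - {"fingers": -0.3, "dx": 0, "dy": 0, "dz": 0, "rx": 0, "ry": 0, "rz": 0}
    - {"fingers": 1, "dx": 0, "dy": 0, "dz": 0, "rx": 0, "ry": 0, "rz": 0}
    - {"fingers": 1, "dx": 0, "dy": 0, "dz": 0, "rx": 0, "ry": 0, "rz": 0}
    - {"fingers": 1, "dx": 0, "dy": 0, "dz": 0, "rx": 0, "ry": 0, "rz": 0}
    - {"fingers": 1, "dx": 0, "dy": 0, "dz": 0, "rx": 0, "ry": 0, "rz": 0}
    - {"fingers": 1, "dx": 0, "dy": 0, "dz": 0, "rx": 0, "ry": 0, "rz": 0}
    - {"fingers": 1, "dx": 0, "dy": 0, "dz": 0, "rx": 0, "ry": 0, "rz": 0}
  force: 50

```text
time_s: 19.65
tool_pos: [0.6129, -0.0244, 0.0863]
tool_rot: [179.9, 0.0, 101.9]
force: [5.3, 0.4, -1.8]
grip_width: 0.0232
```

Gripped on the bar (23 mm opening). Next, the turn: 30 degrees, then a check.

Emit:
carry_out:
  plan:
    - {"fingers": 1, "dx": 0, "dy": 0, "dz": 0, "rx": 0, "ry": 0, "rz": 0.4}
    - {"fingers": 1, "dx": 0, "dy": 0, "dz": 0, "rx": 0, "ry": 0, "rz": 0.5}
    - {"fingers": 1, "dx": 0, "dy": 0, "dz": 0, "rx": 0, "ry": 0, "rz": 0.5}
    - {"fingers": 1, "dx": 0, "dy": 0, "dz": 0, "rx": 0, "ry": 0, "rz": 0.5}
    - {"fingers": 1, "dx": 0, "dy": 0, "dz": 0, "rx": 0, "ry": 0, "rz": 0.5}
    - {"fingers": 1, "dx": 0, "dy": 0, "dz": 0, "rx": 0, "ry": 0, "rz": 0.5}

```text
time_s: 20.4
tool_pos: [0.6132, -0.0244, 0.0863]
tool_rot: [179.8, -0.0, 72.8]
force: [5.2, 0.3, -3.8]
grip_width: 0.0238
```

Emit:
carry_out:
  plan:
    - {"fingers": 1, "dx": 0, "dy": 0, "dz": 0, "rx": 0, "ry": 0, "rz": 0.5}
    - {"fingers": 1, "dx": 0, "dy": 0, "dz": 0, "rx": 0, "ry": 0, "rz": 0.5}
    - {"fingers": 1, "dx": 0, "dy": 0, "dz": 0, "rx": 0, "ry": 0, "rz": 0.5}
    - {"fingers": 1, "dx": 0, "dy": 0, "dz": 0, "rx": 0, "ry": 0, "rz": 0.5}
    - {"fingers": 1, "dx": 0, "dy": 0, "dz": 0, "rx": 0, "ry": 0, "rz": 0.5}
    - {"fingers": 1, "dx": 0, "dy": 0, "dz": 0, "rx": 0, "ry": 0, "rz": 0.5}
    - {"fingers": 1, "dx": 0, "dy": 0, "dz": 0, "rx": 0, "ry": 0, "rz": 0}
    - {"fingers": 1, "dx": 0, "dy": 0, "dz": 0, "rx": 0, "ry": 0, "rz": 0}

```text
time_s: 21.4
tool_pos: [0.6135, -0.0246, 0.0863]
tool_rot: [179.8, -0.1, 42.9]
force: [7.3, 0.8, -4.1]
grip_width: 0.0235
```

Run:
```python
from h import *
s,K,E=cam('side');save('s10',cv2.resize(s[170:340,250:430],None,fx=4,fy=3.5,interpolation=cv2.INTER_CUBIC))
o=sensors.get_obs();print(o['tool_pos'],o['tool_rot'],o['force'],o['wrist_torque'])
```

```text
[ 0.61346392 -0.02459145  0.08631002] [ 1.79834498e+02 -1.46386469e-01  4.28469923e+01] [ 7.83619095 -0.29399191 -3.83934823] [-0.07897574 -1.22786077  0.00124105]
```

View pics/s10.png

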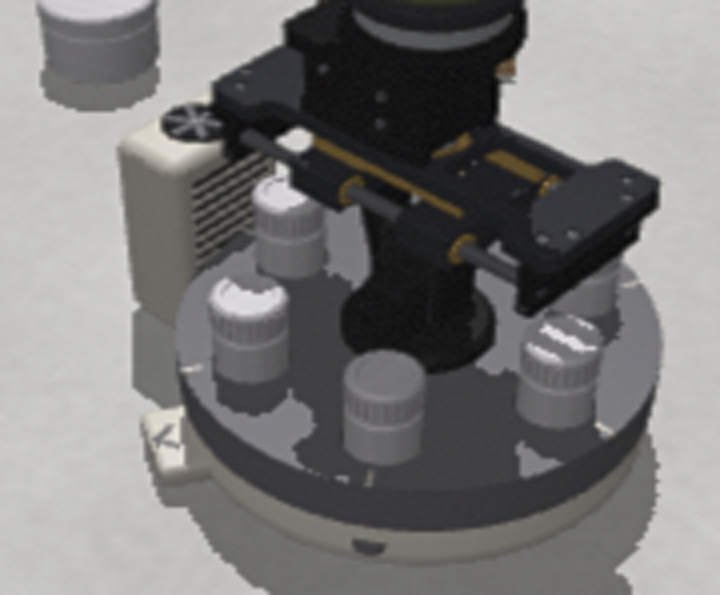

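Emit:
carry_out:
  plan:
    - {"fingers": -0.3, "dx": 0, "dy": 0, "dz": 0, "rx": 0, "ry": 0, "rz": 0}
    - {"fingers": -0.3, "dx": 0, "dy": 0, "dz": 0, "rx": 0, "ry": 0, "rz": 0}
    - {"fingers": -0.3, "dx": 0, "dy": 0, "dz": 0, "rx": 0, "ry": 0, "rz": 0}
    - {"fingers": -0.3, "dx": 0, "dy": 0, "dz": 0, "rx": 0, "ry": 0, "rz": 0}
    - {"fingers": -0.3, "dx": 0, "dy": 0, "dz": -0.5, "rx": 0, "ry": 0, "rz": 0}
    - {"fingers": -0.3, "dx": 0, "dy": 0, "dz": -0.9, "rx": 0, "ry": 0, "rz": 0}
    - {"fingers": -0.3, "dx": 0, "dy": 0, "dz": -1, "rx": 0, "ry": 0, "rz": 0}
    - {"fingers": -0.3, "dx": 0, "dy": 0, "dz": -1, "rx": 0, "ry": 0, "rz": 0}
    - {"fingers": -0.3, "dx": 0, "dy": 0, "dz": -1, "rx": 0, "ry": 0, "rz": 0}
    - {"fingers": -0.3, "dx": 0, "dy": 0, "dz": 0, "rx": 0, "ry": 0, "rz": 0}
    - {"fingers": -0.3, "dx": 0, "dy": 0, "dz": 0, "rx": 0, "ry": 0, "rz": 0}
    - {"fingers": -0.3, "dx": 0, "dy": 0, "dz": 0, "rx": 0, "ry": 0, "rz": 0}

```text
time_s: 22.95
tool_pos: [0.611, -0.0245, 0.217]
tool_rot: [-179.9, 0.1, 42.8]
force: [-0.0, 0.4, -0.6]
grip_width: 0.0567
```

Run:
```python
from h import *
s,K,E=cam('side');save('s11',cv2.resize(s[150:340,230:430],None,fx=4,fy=3.1,interpolation=cv2.INTER_CUBIC));np.savez('s11.npz',im=s,K=K,E=E)
s,K,E=cam('wrist');save('w11',s);np.savez('w11.npz',im=s,K=K,E=E)
o=sensors.get_obs();print(o['tool_pos'],o['tool_rot'],o['force'],o['grip_width'])
```

```text
[ 0.61117151 -0.02458782  0.21710528] [-1.79944772e+02  7.86847199e-02  4.28429208e+01] [ 0.47025921 -0.39124287  0.54653403] 0.05680759419499249
```

View pics/s11.png

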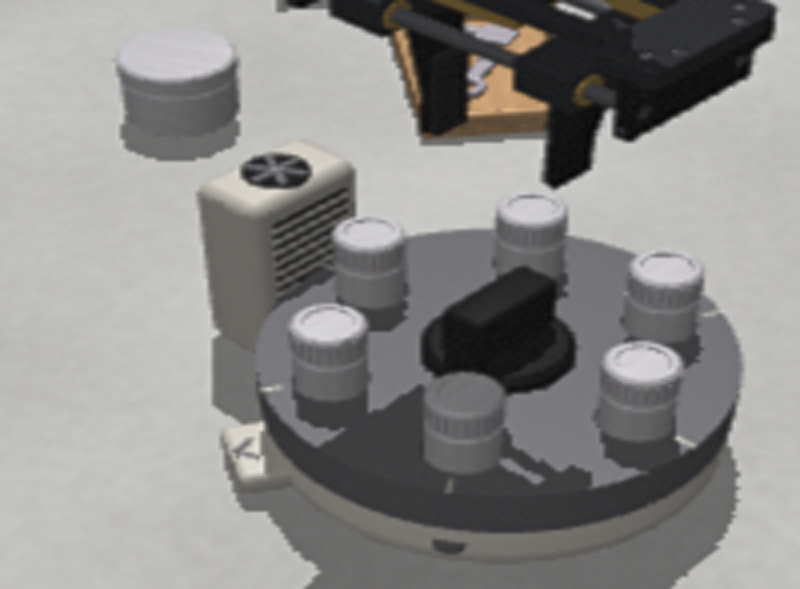

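View pics/w11.png

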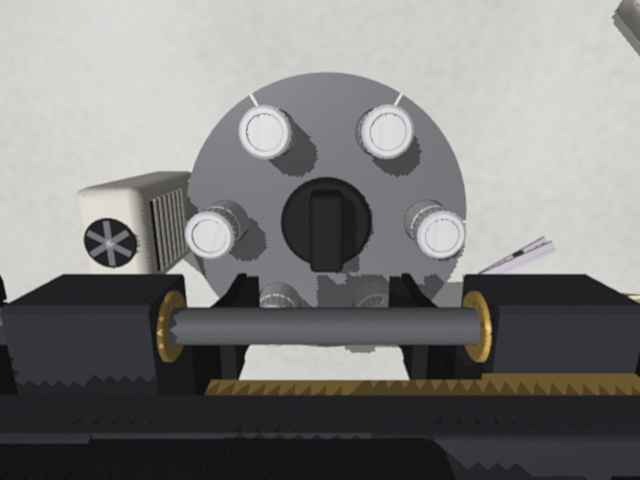

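Run:
```python
from h import *
from scipy.optimize import least_squares
D=np.load('w11.npz');K,E=D['K'],D['E']
P=np.array([ray(K,E,*p,.114)[:2] for p in [(211,233),(264.5,131),(387.5,131),(441,233)]])
s=least_squares(lambda x:np.hypot(*(P-x).T)-.08,[.611,-.027]);C=s.x;d=P-C
print(C,s.fun.round(4),np.degrees(np.arctan2(d[:,1],d[:,0]))%360)
t=ray(K,E,110,242,.128)[:2]-C;print('tower',np.hypot(*t),np.degrees(np.arctan2(t[1],t[0])))
o=sensors.get_obs();print(o['time_s'],o['force'])
ticket.sign_off()
```

```text
[ 0.6118279  -0.02456678] [-0.0008  0.     -0.     -0.0007] [131.69472723  72.62756078  13.14947415 314.05175704]
tower 0.1419474076177742 133.26455269073065
23.05 [ 0.47025921 -0.39124287  0.54653403]
the job is handed in; nothing more can be done
```

The job is handed in, at 23 s on the robot's clock. The aluminium canister is seated in the empty pocket, and the carousel has been turned one click clockwise, so the canister now stands at the fan tower's outlet.

- **Seating:** I pushed it past the clip slowly until it stopped moving. The highest vertical force I read was about 12 N. By the tool height its underside was at 42 mm, and in the pictures its top is level with the other five.
- **Turn:** I gripped the knob bar and turned it 59 degrees. The wrist then read almost no twisting force, so the carousel was resting in the click's free play. I then opened the fingers and lifted clear.
- **Last checks:** The canister stands at 131.7° about the hub and the fan tower at 133.3°, which is about 2 mm apart on the 80 mm circle. This takes the tower's bearing as the outlet's, since I did not measure the outlet point itself. The arm was clear of everything, with less than 1 N on the wrist.
- **Disagreements and gaps:** The cameras differed from each other by 2 to 4 mm, within their calibration or slightly over. For the placing I used only the wrist camera's relative measurements. The bystanders were not re-measured at the end, but the forces showed no unexpected contact.

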